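Find the crate released by its stamp and push it to the dispatch line

ROBOT

A 6-joint arm with a two-finger parallel gripper is mounted at the origin on the work surface. World frame = base frame: x ahead of the robot, y to its left, z up, the work surface at z = 0. Lengths are in mm, angles in rad, forces in N, time in s.
With the tool pointing down it reaches from about 325 to 850 mm from the base axis. Payload 4.4 kg.
Tool frame: the origin (TCP) lies midway between the tips of the shut fingers; the grasp point (between the pads) lies 19 mm behind it; x points along the fingers, y is the direction in which the jaws open and shut, and the axes are right-handed (so a half turn about x gives the same grasp; the last joint's range is limited). The gripper opens to 94 mm and grips with 3 to 60 N. Pads are 16 mm wide; open, the fingers measure 119 mm over their backs; the gripper's body (75 mm by 177 mm) begins 78 mm behind the grasp point.
Start: joints at [-1.383, 0.207, 1.542, -0, 1.393, -0.15], TCP at [191.092, -542.32, 205.447] pointing down, gripper open.
Joint ranges: [-2.73, 2.73], [-0.86, 2.22], [0.23, 2.46], [-1.11, 4.25], [0.08, 2.63], [-2.82, 2.82]. Speed limits (rad/s): [2.79, 2.79, 3.14, 3.14, 3.14, 3.14].

INTERFACE

Orientations are given as a unit quaternion [x, y, z, w].
In Python, from cell import telemetry, vision, job_done gives the robot as it stands.
- The arm moves only by the tool apply_moves, never from a script. Its argument "moves" is a list of rows, each a list of 7 numbers: the shift along the tool's x, y, z in mm, then the turn, a rotation vector about the tool's x, y, z in degrees, then the opening, from 0 (shut) to 1 (fully open). In form: [[tx, ty, tz, ax, ay, az, hand], ...]. A call has 1 to 12 rows; each row is the pose to reach, as a shift and turn from the pose commanded when the call began, along the tool's axes at that moment; what a row does not reach only later rows make up. A row lasts 1/12 s, in which the tool goes at most 41.7 mm and 7.16 degrees, less where a joint would pass 70% of its speed; a pose out of reach is approached as far as the arm can. A call with a gripper value outside its range is refused whole. The fingers move at their own pace and stop on an object; "newtons" is the grip in N (left out, the last holds). Time passes only in rows, so rows that repeat a pose let the fingers close. It gives the time, the measured TCP pose, the force and the opening at its end, in the units of the state.
- telemetry.read_state(): the state, without advancing time (a new reading comes with each control period).
- vision.camera(name): name is "scene" or "top" or "wrist"; returns (picture, depth): 480x640x3 uint8, blue, green, red; 480x640 float32, mm along the optical axis (not along the pixel's ray), 0 where there is no reading.
- vision.calibration(name): a dict with "mtx" (3x3 intrinsics, pixels), "cam_to_world" (4x4, takes a point from camera to world coordinates); the wrist camera has in their place "hand_eye" (4x4, takes a point from camera to tool coordinates, whose origin is the TCP and whose axes are the tool frame's). Camera axes: x right, y down, z forward; pixel columns grow to the right and rows downward; lengths in mm; the calibration is good to about 2 mm. A picture is of the moment at which its call begins: read the wrist's pose just before it. calibration takes no time and is no camera call.
- job_done(): hands the job in, once; it reports no verdict.
The state is a dict: "t": time; "joint_positions": joint angles; "joint_velocities": joint speeds; "joint_efforts": joint torques, N m; "tcp_pos": TCP position; "ee_rot": TCP orientation; "force": force on the tool from outside, world axes, zero at the start; "ft_torque": the same for the moment, N m; "finger_gap": finger opening in mm.
Only numpy, scipy, OpenCV 4.12 (cv2) and the standard library are available. Lean on these libraries where they do the work, as an engineer would, in place of code of your own. Each camera call takes 0.05 s, during which the arm holds its last target. There are 200 camera calls.

TASK

Using the fingertips only, without gripping or lifting anything, push each of the two blue-lidded sample crates over towards the robot so that it lies on its near side and its underside faces away from the robot. One of them has a green stamp underneath: once both are down, push that crate, still lying, away from the robot until its stamped end is over the yellow tape line on the bench, centred across the tape's width. Leave the other crate lying short of the tape, and do not disturb the other things on the bench.

Things in the scene. Friction and masses are not known exactly. Their poses are not given: they have to be found in the camera images.
- crate_stamped: Closed rigid sample crate, white, blue lid, 72 mm deep (own x), 110 wide (own y), 110 tall (own z), 0.3-0.6 kg. Origin: centre of its underside, level with its rubber feet. Starts upright, own x pointing away from the robot (within 12 degrees of world x). Lying on its near side, own x points up, its lid faces the robot. This one has the green stamp underneath; the two look alike until tipped.
- crate_plain: Closed rigid sample crate, white, blue lid, 72 mm deep (own x), 110 wide (own y), 110 tall (own z), 0.3-0.6 kg. Origin: centre of its underside, level with its rubber feet. Starts upright, own x pointing away from the robot (within 12 degrees of world x). Lying on its near side, own x points up, its lid faces the robot. This one has nothing underneath.
- stamp (a point): Centre of the stamped crate's underside panel, 4 mm above its origin: a green disc 44 mm across with a white cross. Hidden until the crate is tipped.
- plain_base (a point): Centre of the plain crate's underside panel, 4 mm above its origin; bare white.
- crate_stamped_mid (a point): Centre of the stamped crate, 55 mm above its underside; 55 mm above the bench upright, 36 mm lying on its side. Pushed towards the robot high on its far face (about 1.5 to 6 N at 95 mm height), it tips about its near lower edge without sliding, balances at about 33 degrees, then falls onto its near side: 72 mm high, 110 mm from underside to lid.
- crate_plain_mid (a point): Centre of the plain crate, 55 mm above its underside; 55 mm above the bench upright, 36 mm lying on its side. Pushed towards the robot high on its far face (about 1.5 to 6 N at 95 mm height), it tips about its near lower edge without sliding, balances at about 33 degrees, then falls onto its near side: 72 mm high, 110 mm from underside to lid.
- dispatch_tape: The dispatch line: flat yellow tape on the bench beyond the crates, 40 mm wide (own x) and 600 mm long (own y, across the bench), with small chevrons on its far side. Origin at its centre; own x points away from the robot. Nothing stands up from it.
- sample_jar: Bystander: small jar with a red cap, 28 mm across, 65 mm tall, standing between the two crates; origin at the centre of its underside.
- reagent_bottle: Bystander: bottle with a blue cap, 56 mm across, 105 mm tall, to the robot's left of the crates; origin at the centre of its underside.
- beaker: Bystander: glass beaker, 70 mm across, 85 mm tall, to the robot's right of the crates; origin at the centre of its underside.
- tube_rack: Bystander: orange block 50 x 90 x 50 mm with three capped tubes (90 mm tall in all), to the robot's left of the crates; origin at the centre of its underside.
- tip_box: Bystander: grey box with a green lid, 122 x 82 x 63 mm, to the robot's right of the crates; origin at the centre of its underside.
There are look-alikes about, which are no part of the job. Leave any pink or red look-alike of the crate_stamped alone.

How it is judged:
By the outcome, as a careful person would: the job done as asked, in the order asked, and still so for the second after the job is handed in, with the robot touching nothing.
It also fails if it takes over 64 s, if anything falls off the work surface, if the arm or the gripper's body presses on something with over 40 N, if the wrist force passes 120 N, or if a joint passes its speed limit or range.

## Working session

There is one attempt and no reset: what is moved stays moved. The work goes in short steps, Python scripts to look and compute and a tool call to move; the robot and the scene stay as the last step left them, time stands still between calls to the robot, and variables do not carry over. Pictures are saved under pics/ and viewed, on a budget of 10 in all, crops included, one or two more only if the job needs it, and the job is handed in when it is done.

Besides the shell and the picture viewer there is one more tool, called after ">>>" as name(argument=value, ...), one argument or row to a line, values as JSON. apply_moves: Moves the arm, as the interface text tells. Its arguments: {"type":"object","properties":{"moves":{"type":"array","items":{"type":"array","items":{"type":"number"}}},"newtons":{"type":"number"}},"required":["moves"]}

```bash
mkdir -p pics
python3 - <<'E'
from cell import telemetry, vision
import cv2,numpy as np
s=telemetry.read_state(); print(s)
ims=[]
for n in("scene","top"):
    im,d=vision.camera(n); c=vision.calibration(n); print(n,c["mtx"],c["cam_to_world"].round(3) if hasattr(c["cam_to_world"],'round') else c["cam_to_world"])
    cv2.imwrite(f"pics/{n}0.png",im); np.save(f"pics/{n}0.npy",d); print((d>0).mean())
print(vision.calibration("wrist"))
E
```

```text
{'t': 0.0, 'joint_positions': array([-1.38252210e+00,  2.07435876e-01,  1.54293245e+00,  6.44015792e-06,
        1.39349829e+00, -1.50501270e-01]), 'joint_velocities': array([-0.0009312 ,  0.00059997, -0.00159954,  0.00064321, -0.00076792,
        0.00040567]), 'joint_efforts': array([ 5.09823476e-04, -3.70872581e+01, -2.81419551e+01,  6.97449222e-02,
        3.58455267e-02, -1.68635447e-04]), 'tcp_pos': array([ 190.92995087, -541.52431002,  204.29200479]), 'ee_rot': array([-0.69697346, -0.12000667,  0.69699935, -0.11839894]), 'force': array([ 0.34061324, -0.39770484, -0.06864208]), 'ft_torque': array([-0.04939516, -0.0249189 ,  0.03385706]), 'finger_gap': 94.07130390057506}
scene [[542.42320032   0.         318.0193923 ]
 [  0.         542.42320032 245.5127219 ]
 [  0.           0.           1.        ]] [[ 4.730000e-01  6.340000e-01 -6.120000e-01  1.184955e+03]
 [ 8.810000e-01 -3.360000e-01  3.320000e-01 -3.517670e+02]
 [ 5.000000e-03 -6.960000e-01 -7.180000e-01  8.260450e+02]
 [ 0.000000e+00  0.000000e+00  0.000000e+00  1.000000e+00]]
0.9958723958333333
top [[448.0232733    0.    
[... 153 characters left out ...]
e+02]
 [-1.00000e+00  7.00000e-03 -2.90000e-02  9.87800e+00]
 [ 2.80000e-02 -8.10000e-02 -9.96000e-01  9.18697e+02]
 [ 0.00000e+00  0.00000e+00  0.00000e+00  1.00000e+00]]
0.996015625
{'mtx': array([[343.72071121,   0.        , 318.1913831 ],
       [  0.        , 343.72071121, 242.91938463],
       [  0.        ,   0.        ,   1.        ]]), 'hand_eye': array([[-7.57723592e-05, -2.66814131e-01,  9.63748003e-01,
        -1.79503373e+02],
       [ 9.99999502e-01,  9.39279482e-04,  3.38662554e-04,
        -5.31953140e-01],
       [-9.95588680e-04,  9.63747548e-01,  2.66813927e-01,
        -7.73419108e+01],
       [ 0.00000000e+00,  0.00000000e+00,  0.00000000e+00,
         1.00000000e+00]])}
```

View pics/scene0.png

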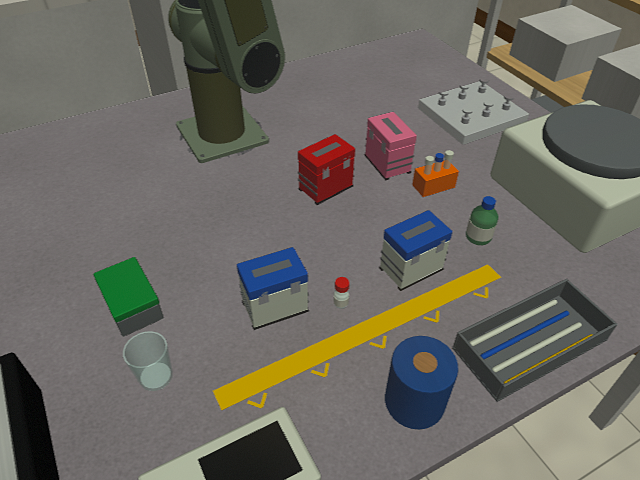

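View pics/top0.png

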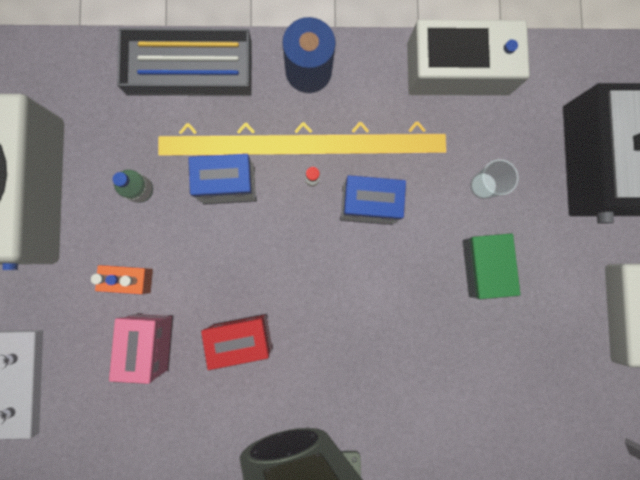

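The scene view shows the two blue-lidded crates at about (272,285) and (416,248), with the jar between them at (341,290). The tape runs from (218,400) to (495,275). Pink and red look-alikes stand nearer the robot. In the top view the crates are at (220,174) and (375,197), the jar at (312,175) and the tape around row 145.

```bash
cat > h.py <<'E'
import cv2,numpy as np
from cell import telemetry,vision
from scipy.spatial.transform import Rotation as R
def T(n,s=None):
    c=vision.calibration(n); M=np.array(c["mtx"])
    if n!="wrist": return M,np.array(c["cam_to_world"])
    s=s or telemetry.read_state(); A=np.eye(4);A[:3,:3]=R.from_quat(s["ee_rot"]).as_matrix();A[:3,3]=s["tcp_pos"]
    return M,A@np.array(c["hand_eye"])
def cloud(d,M,C):
    v,u=np.mgrid[:480,:640]; P=np.stack([(u-M[0,2])/M[0,0]*d,(v-M[1,2])/M[1,1]*d,d],-1)
    return P@C[:3,:3].T+C[:3,3]
def ray(u,v,z,M,C):
    r=C[:3,:3]@np.linalg.inv(M)@[u,v,1]; return C[:3,3]+r*(z-C[2,3])/r[2]
def mask(im,lo,hi):
    return cv2.inRange(cv2.cvtColor(im,cv2.COLOR_BGR2HSV),np.array(lo),np.array(hi))
def blobs(m,amin):
    n,l,st,c=cv2.connectedComponentsWithStats(m); return [(l==i) for i in range(1,n) if st[i,4]>=amin]
COL={"blue":((105,120,60),(125,255,255)),"yellow":((20,120,100),(32,255,255)),"red":((0,150,80),(5,255,255)),"green":((45,100,60),(75,255,255)),"orange":((6,150,120),(15,255,255)),"pink":((160,60,120),(179,255,255))}
E
python3 - <<'E'
from h import *
for n in("scene","top"):
    im=cv2.imread(f"pics/{n}0.png");d=np.load(f"pics/{n}0.npy");M,C=T(n);W=cloud(d,M,C)
    for k,(lo,hi) in COL.items():
        for b in blobs(mask(im,lo,hi),60):
            p=W[b]; p=p[np.isfinite(p).all(1)]
            zt=np.percentile(p[:,2],95); q=p[p[:,2]>zt-8]
            r=cv2.minAreaRect(q[:,:2].astype(np.float32)); v,u=np.argwhere(b).mean(0)
            print(n,k,b.sum(),"px",int(u),int(v),"z",zt.round(),"ctr",np.round(r[0]),"size",np.round(r[1]),"ang",round(r[2],1),"med",np.median(q,0).round())
    # two-view: lid blob
E
```

```text
scene blue 63 px 438 157 z 93.0 ctr [438. 364.] size [16. 22.] ang 53.7 med [439. 362.  90.]
scene blue 147 px 488 202 z 108.0 ctr [903.   6.] size [ 23. 911.] ang 39.7 med [623. 344. 106.]
scene blue 1734 px 416 235 z 113.0 ctr [864. -91.] size [120. 819.] ang 42.6 med [638. 161. 110.]
scene blue 1993 px 271 273 z 112.0 ctr [ 872. -202.] size [117. 684.] ang 74.1 med [ 595. -123.  110.]
scene blue 555 px 523 334 z 20.0 ctr [865. 238.] size [ 17. 228.] ang 2.2 med [865. 243.  17.]
scene blue 4136 px 423 381 z 122.0 ctr [1028. -142.] size [ 97. 516.] ang 47.4 med [880.  -4. 120.]
scene yellow 142 px 564 92 z -199.0 ctr [  36. 1283.] size [160.  72.] ang 4.1 med [  41. 1292. -203.]
scene yellow 6038 px 350 337 z 4.0 ctr [ 801. -115.] size [365. 825.] ang 34.4 med [716. -34.   1.]
scene yellow 64 px 482 293 z 4.0 ctr [741. 251.] size [27. 28.] ang 48.2 med [748. 252.   1.]
scene yellow 72 px 433 317 z 3.0 ctr [743. 132.] size [27. 30.] ang 48.5 med [750. 131.   1.]
scene yellow 207 px 547 358 z 19.0 ctr [921. 250.] size [  5. 205.] ang 0.1 med [922. 245.  17.]
scene yellow 82 px 379 343
[... 1876 characters left out ...]
599.] ang 0.6 med [714.  12.   1.]
top red 110 px 312 173 z 68.0 ctr [545.  -4.] size [ 21. 206.] ang 88.5 med [636.  -5.  66.]
top red 1680 px 234 343 z 113.0 ctr [347.  88.] size [ 93. 228.] ang 28.4 med [323. 134. 111.]
top green 2511 px 495 265 z 66.0 ctr [ 442. -195.] size [118. 408.] ang 4.7 med [ 455. -356.   64.]
top orange 735 px 122 279 z 53.0 ctr [428. 209.] size [396.  48.] ang 87.0 med [440. 357.  51.]
top pink 2386 px 132 349 z 113.0 ctr [342. 179.] size [123. 373.] ang 12.4 med [311. 312. 111.]
top pink 103 px 205 348 z 113.0 ctr [312. 183.] size [72. 18.] ang 8.0 med [310. 187. 110.]
top pink 74 px 237 363 z 113.0 ctr [345.  71.] size [ 47. 225.] ang 45.9 med [286. 132. 110.]
```

Run:
```python
from h import *
for n in("scene","top"):
    im=cv2.imread(f"pics/{n}0.png");d=np.load(f"pics/{n}0.npy");M,C=T(n);W=cloud(d,M,C)
    for k in("blue","yellow","red","green","orange","pink"):
        m=cv2.morphologyEx(mask(im,*COL[k]),cv2.MORPH_CLOSE,np.ones((15,15))) if k in("blue","red","pink") else mask(im,*COL[k])
        for b in blobs(m,100):
            p=W[b&(d>100)]; 
            if len(p)<30: continue
            zt=np.percentile(p[:,2],90); q=p[abs(p[:,2]-zt)<6]; c=np.median(q,0); q=q[np.linalg.norm(q-c,axis=1)<(330 if k=="yellow" else 85)]
            if c[0]>830: continue
            r=cv2.minAreaRect(q[:,:2].astype(np.float32))
            print(n,k,"z",zt.round(),"ctr",np.round(r[0]),"size",np.round(r[1]),"ang",round(r[2],1),"corners",cv2.boxPoints(r).round().tolist() if k in("blue","yellow") else "")
```

```text
scene blue z 107.0 ctr [620. 346.] size [23. 26.] ang 37.4 corners [[603.0, 349.0], [619.0, 329.0], [637.0, 343.0], [622.0, 364.0]]
scene blue z 112.0 ctr [629. 165.] size [ 74. 111.] ang 4.3 corners [[587.0, 218.0], [596.0, 107.0], [670.0, 113.0], [662.0, 223.0]]
scene blue z 112.0 ctr [ 587. -120.] size [109.  75.] ang 85.1 corners [[545.0, -171.0], [619.0, -177.0], [629.0, -69.0], [554.0, -63.0]]
scene yellow z -200.0 ctr [  38. 1283.] size [156.  72.] ang 4.8 corners [[-42.0, 1313.0], [-36.0, 1241.0], [119.0, 1254.0], [113.0, 1326.0]]
scene yellow z 3.0 ctr [715.   4.] size [ 45. 585.] ang 0.5 corners [[689.0, 297.0], [695.0, -288.0], [740.0, -288.0], [734.0, 297.0]]
scene yellow z 3.0 ctr [ 747. -228.] size [28. 28.] ang 49.3 corners [[727.0, -229.0], [748.0, -248.0], [766.0, -227.0], [745.0, -208.0]]
scene red z 112.0 ctr [323. 135.] size [ 76. 112.] ang 9.1 corners 
scene red z 67.0 ctr [639.  -6.] size [24. 27.] ang 60.1 corners 
scene green z 85.0 ctr [629. 341.] size [32. 18.] ang 51.9 corners 
scene green z 65.0 ctr [ 459. -359.] size [125.  81.] ang 4.5 corners 
scene ora
[... 360 characters left out ...]
30.0, 335.0], [628.0, 359.0]]
top blue z 112.0 ctr [ 583. -119.] size [108.  70.] ang 84.7 corners [[543.0, -170.0], [613.0, -176.0], [623.0, -68.0], [553.0, -62.0]]
top yellow z 3.0 ctr [714.  12.] size [ 40. 598.] ang 0.5 corners [[691.0, 311.0], [696.0, -287.0], [736.0, -287.0], [731.0, 311.0]]
top red z 67.0 ctr [637.  -5.] size [21. 22.] ang 44.8 corners 
top red z 113.0 ctr [322. 135.] size [ 70. 107.] ang 10.0 corners 
top green z 65.0 ctr [ 456. -357.] size [118.  81.] ang 4.6 corners 
top orange z 53.0 ctr [436. 363.] size [89. 47.] ang 85.5 corners 
top pink z 113.0 ctr [311. 315.] size [ 73. 110.] ang 85.8 corners 
top pink z 113.0 ctr [320. 136.] size [ 72. 110.] ang 10.3 corners
```

```bash
cat >> h.py <<'E'
def goto(pos,yaw,s=None):
    """tool down, tool y along world direction yaw+90deg (mod 180): print shift/turn in tool axes"""
    s=s or telemetry.read_state(); A=R.from_quat(s["ee_rot"]).as_matrix()
    best=None
    for f in(1,-1):
        x=np.array([0,0,-1.]);a=np.radians(yaw);y=f*np.array([-np.sin(a),np.cos(a),0]);B=np.stack([x,y,np.cross(x,y)],1)
        rv=np.degrees(R.from_matrix(A.T@B).as_rotvec())
        print("shift",(A.T@(np.array(pos)-s["tcp_pos"])).round(1),"turn",rv.round(1),"toolz",B[:,2].round(2))
    return A
E
python3 - <<'E'
from h import *
s=telemetry.read_state();print(R.from_quat(s["ee_rot"]).as_matrix().round(2))
a=np.radians(-5);goto([585+70*np.cos(a),-119+70*np.sin(a),200],-5)
E
```

```text
[[-0.    0.33 -0.94]
 [ 0.   -0.94 -0.33]
 [-1.   -0.   -0.  ]]
shift [   5.1 -238.7 -575.8] turn [-155.6   -0.2    0. ] toolz [ 1.   -0.09  0.  ]
shift [   5.1 -238.7 -575.8] turn [24.4  0.   0.1] toolz [-1.    0.09  0.  ]
```

>>> apply_moves(
  moves=[
    [5,-239,-576,24.4,0,0,0.6],
    [5,-239,-576,24.4,0,0,0.6],
    [5,-239,-576,24.4,0,0,0.6],
    [5,-239,-576,24.4,0,0,0.6],
    [5,-239,-576,24.4,0,0,0.6],
    [5,-239,-576,24.4,0,0,0.6],
    [5,-239,-576,24.4,0,0,0.6],
    [5,-239,-576,24.4,0,0,0.6],
    [5,-239,-576,24.4,0,0,0.6],
    [5,-239,-576,24.4,0,0,0.6],
    [5,-239,-576,24.4,0,0,0.6],
    [5,-239,-576,24.4,0,0,0.6],
  ],
)

```text
t: 1.1
tcp_pos: [559.1, -210.6, 201.0]
ee_rot: [-0.706, 0.031, 0.707, 0.031]
force: [0.6, -0.7, 0.1]
finger_gap: 56.0
```

Run:
```python
from h import *
s=telemetry.read_state();print(s["t"],s["tcp_pos"],s["finger_gap"],s["joint_positions"])
a=np.radians(-5)
goto([585+70*np.cos(a),-119+70*np.sin(a),200],-5)
```

```text
1.1 [ 559.10179466 -210.55951207  200.97264958] 56.02645031756489 [-5.04905575e-01  2.57754620e-01  1.48849228e+00 -1.02558270e-04
  1.39621998e+00  1.15280929e+00]
shift [  0.9 -93.4 -87.9] turn [-1.8e+02 -0.0e+00  1.0e-01] toolz [ 1.   -0.09  0.  ]
shift [  0.9 -93.4 -87.9] turn [0. 0. 0.] toolz [-1.    0.09  0.  ]
```

>>> apply_moves(
  moves=[
    [0,-90,-85,0,0,0,0.6],
    [0,-90,-85,0,0,0,0.6],
    [0,-90,-85,0,0,0,0.6],
    [0,-90,-85,0,0,0,0.6],
    [0,-90,-85,0,0,0,0.6],
    [0,-90,-85,0,0,0,0.6],
  ],
)

```text
t: 1.6
tcp_pos: [650.0, -130.2, 200.5]
ee_rot: [-0.706, 0.031, 0.707, 0.031]
force: [-0.6, -0.3, -0.1]
finger_gap: 56.1
```

Run:
```python
from h import *
s=telemetry.read_state();print(s["t"],s["tcp_pos"])
a=np.radians(-5)
goto([585+70*np.cos(a),-119+70*np.sin(a),95],-5)
im,d=vision.camera("wrist");M,C=T("wrist",s);W=cloud(d,M,C)
for b in blobs(cv2.morphologyEx(mask(im,*COL["blue"]),cv2.MORPH_CLOSE,np.ones((15,15))),300):
    p=W[b&(d>50)];zt=np.percentile(p[:,2],90);q=p[abs(p[:,2]-zt)<6];r=cv2.minAreaRect(q[:,:2].astype(np.float32));print(zt,r,cv2.boxPoints(r).round().tolist())
```

```text
1.6 [ 649.9543938  -130.17655079  200.52583654]
shift [105.5  -5.5  -4.5] turn [-180.     0.     0.2] toolz [ 1.   -0.09  0.  ]
shift [105.5  -5.5  -4.5] turn [ 0.   0.1 -0. ] toolz [-1.    0.09  0.  ]
120.82417274007882 ((828.9989013671875, 4.828399658203125), (53.35198211669922, 8.567113876342773), 84.85698699951172) [[822.0, -21.0], [831.0, -22.0], [836.0, 31.0], [827.0, 32.0]]
110.75056297228832 ((632.3744506835938, 128.14125061035156), (45.78589630126953, 71.87576293945312), 84.50670623779297) [[594.0, 109.0], [666.0, 102.0], [670.0, 147.0], [599.0, 154.0]]
110.96279785416701 ((586.1670532226562, -120.89256286621094), (107.6351547241211, 72.2008056640625), 85.21300506591797) [[546.0, -172.0], [618.0, -178.0], [627.0, -70.0], [555.0, -64.0]]
```

>>> apply_moves(
  moves=[
    [30,-4,-6,0,0,0,0.6],
    [70,-4,-6,0,0,0,0.6],
    [106,-4,-6,0,0,0,0.6],
    [106,-4,-6,0,0,0,0.6],
    [106,-4,-6,0,0,0,0.6],
  ],
)

```text
t: 2.07
tcp_pos: [653.9, -127.5, 93.1]
ee_rot: [-0.704, 0.031, 0.709, 0.032]
force: [1.0, -0.2, 0.3]
finger_gap: 56.4
```

>>> apply_moves(
  moves=[
    [0,0,8,0,0,0,0.6],
    [0,0,16,0,0,0,0.6],
    [0,0,22,0,0,0,0.6],
    [0,0,28,0,0,0,0.6],
    [0,0,34,0,0,0,0.6],
    [0,0,40,0,0,0,0.6],
  ],
)

```text
t: 2.57
tcp_pos: [619.5, -124.0, 98.5]
ee_rot: [0.709, -0.031, -0.704, -0.03]
force: [3.5, -0.3, 4.0]
finger_gap: 56.5
```

>>> apply_moves(
  moves=[
    [0,0,8,0,0,0,0.6],
    [0,0,16,0,0,0,0.6],
    [0,0,24,0,0,0,0.6],
    [0,0,31,0,0,0,0.6],
    [0,0,38,0,0,0,0.6],
  ],
)

```text
t: 2.98
tcp_pos: [576.3, -119.2, 93.9]
ee_rot: [-0.705, 0.03, 0.708, 0.031]
force: [0.2, 0.3, -0.2]
finger_gap: 56.6
```

Run:
```python
from h import *
im,d=vision.camera("scene");cv2.imwrite("pics/s1.png",im[180:420,150:560])
```

```text
(no output)
```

View pics/s1.png

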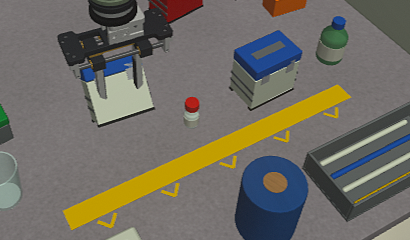

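The crop shows the right crate leaning towards the robot, at about crop (120,95). The fingers are at its top edge and the jar and the other crate are untouched. The force reads zero, so I'll hold and see whether it falls.

>>> apply_moves(
  moves=[
    [0,0,2,0,0,0,0.6],
    [0,0,4,0,0,0,0.6],
    [0,0,6,0,0,0,0.6],
    [0,0,8,0,0,0,0.6],
    [0,0,10,0,0,0,0.6],
    [0,0,12,0,0,0,0.6],
    [0,0,14,0,0,0,0.6],
  ],
)

```text
t: 3.62
tcp_pos: [565.3, -118.8, 95.5]
ee_rot: [0.706, -0.031, -0.706, -0.031]
force: [-0.0, -0.5, 0.3]
finger_gap: 56.5
```

Run:
```python
from h import *
s=telemetry.read_state();print(s["tcp_pos"],s["force"])
im,d=vision.camera("scene");cv2.imwrite("pics/s2.png",im[180:420,150:560])
```

```text
[ 565.26327549 -118.75075267   95.49622361] [-2.89060545e-05 -5.42918335e-01  3.47291241e-01]
```

View pics/s2.png

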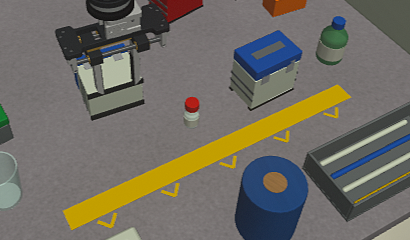

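The crate now lies down; its underside, around crop (113,103), is plain grey-white with no green. So the right crate looks like the plain one, which I'll confirm later. Next is the left crate.

Run:
```python
from h import *
goto([697,169.5,200],3.7)
```

```text
shift [-104.6 -298.6 -106.5] turn [171.3   0.   -0. ] toolz [1.   0.06 0.  ]
shift [-104.6 -298.6 -106.5] turn [-8.7  0.   0. ] toolz [-1.   -0.06 -0.  ]
```

>>> apply_moves(
  moves=[
    [-41,0,0,0,0,0,0.6],
    [-82,0,0,0,0,0,0.6],
    [-105,0,0,0,0,0,0.6],
    [-105,-299,-106,-8.7,0,0,0.6],
    [-105,-299,-106,-8.7,0,0,0.6],
    [-105,-299,-106,-8.7,0,0,0.6],
    [-105,-299,-106,-8.7,0,0,0.6],
    [-105,-299,-106,-8.7,0,0,0.6],
    [-105,-299,-106,-8.7,0,0,0.6],
    [-105,-299,-106,-8.7,0,0,0.6],
    [-105,-299,-106,-8.7,0,0,0.6],
    [-105,-299,-106,-8.7,0,0,0.6],
  ],
)

```text
t: 4.67
tcp_pos: [697.8, 175.8, 199.7]
ee_rot: [0.707, 0.026, -0.706, 0.024]
force: [-0.7, 0.0, 0.2]
finger_gap: 56.4
```

>>> apply_moves(
  moves=[
    [0,0,0,0,0,0,0.6],
    [0,0,0,0,0,0,0.6],
  ],
)

```text
t: 4.83
tcp_pos: [696.6, 169.3, 200.1]
ee_rot: [-0.706, -0.023, 0.707, -0.023]
force: [0.9, -0.5, 0.6]
finger_gap: 56.3
```

Run:
```python
from h import *
s=telemetry.read_state();print(s["t"],s["tcp_pos"])
im,d=vision.camera("wrist");M,C=T("wrist",s);W=cloud(d,M,C)
for b in blobs(cv2.morphologyEx(mask(im,*COL["blue"]),cv2.MORPH_CLOSE,np.ones((15,15))),300):
    p=W[b&(d>50)];zt=np.percentile(p[:,2],90);q=p[abs(p[:,2]-zt)<6];r=cv2.minAreaRect(q[:,:2].astype(np.float32));print(zt,r,cv2.boxPoints(r).round().tolist())
goto([698,169.5,95],3.7)
```

```text
4.8333 [696.58626051 169.27853762 200.09460379]
121.01758728271281 ((851.5906982421875, 5.149082183837891), (54.46010208129883, 89.6189956665039), 3.209961175918579) [[822.0, 48.0], [827.0, -41.0], [881.0, -38.0], [876.0, 51.0]]
17.759751922924103 ((864.2221069335938, 250.39828491210938), (208.38023376464844, 9.47034740447998), 89.9583511352539) [[859.0, 146.0], [869.0, 146.0], [869.0, 355.0], [860.0, 355.0]]
110.99028038976746 ((628.9638061523438, 165.79241943359375), (72.32179260253906, 110.07125091552734), 3.1525495052337646) [[590.0, 219.0], [596.0, 109.0], [668.0, 113.0], [662.0, 223.0]]
105.85141630304533 ((621.610595703125, 346.15625), (24.868267059326172, 25.817188262939453), 27.687231063842773) [[605.0, 352.0], [617.0, 329.0], [639.0, 341.0], [627.0, 363.0]]
shift [105.3  -0.8  -1.5] turn [ 1.8e+02 -1.0e-01 -1.0e-01] toolz [1.   0.06 0.  ]
shift [105.3  -0.8  -1.5] turn [-0.  0. -0.] toolz [-1.   -0.06 -0.  ]
```

>>> apply_moves(
  moves=[
    [40,0,-2,0,0,0,0.6],
    [80,0,-2,0,0,0,0.6],
    [105,0,-2,0,0,0,0.6],
    [105,0,-2,0,0,0,0.6],
    [105,0,8,0,0,0,0.6],
    [105,0,16,0,0,0,0.6],
    [105,0,24,0,0,0,0.6],
    [105,0,32,0,0,0,0.6],
    [105,0,40,0,0,0,0.6],
    [105,0,46,0,0,0,0.6],
  ],
)

```text
t: 5.72
tcp_pos: [652.7, 167.0, 98.7]
ee_rot: [0.709, 0.023, -0.705, 0.023]
force: [2.9, 0.3, 3.1]
finger_gap: 56.1
```

>>> apply_moves(
  moves=[
    [0,0,6,0,0,0,0.6],
    [0,0,12,0,0,0,0.6],
    [0,0,18,0,0,0,0.6],
    [0,0,22,0,0,0,0.6],
    [0,0,26,0,0,0,0.6],
    [0,0,30,0,0,0,0.6],
    [0,0,34,0,0,0,0.6],
    [0,0,36,0,0,0,0.6],
    [0,0,36,0,0,0,0.6],
  ],
)

```text
t: 6.47
tcp_pos: [614.2, 164.5, 94.9]
ee_rot: [-0.706, -0.023, 0.707, -0.023]
force: [0.4, -0.3, 0.3]
finger_gap: 56.6
```

>>> apply_moves(
  moves=[
    [-41,0,0,0,0,0,0.6],
    [-82,0,0,0,0,0,0.6],
    [-120,0,0,0,0,0,0.6],
    [-120,0,-30,0,0,0,0.6],
    [-120,0,-30,0,0,0,0.6],
    [-120,0,-30,0,0,0,0.6],
  ],
)

```text
t: 6.97
tcp_pos: [646.0, 166.4, 216.0]
ee_rot: [0.707, 0.023, -0.706, 0.023]
force: [-0.0, -0.1, 0.3]
finger_gap: 56.3
```

```bash
cat > look.py <<'E'
from h import *
import sys
tag=sys.argv[1]
for n in("scene","top","wrist"):
    s=telemetry.read_state();im,d=vision.camera(n);M,C=T(n,s);W=cloud(d,M,C);cv2.imwrite(f"pics/{n}{tag}.png",im);np.save(f"pics/{n}{tag}.npy",d)
    # lying crates: top faces at z~72
    ok=(d>50)&(abs(W[...,2]-72)<6)&(W[...,0]>420)&(W[...,0]<800)&(abs(W[...,1])<260)
    for b in blobs(cv2.morphologyEx(ok.astype(np.uint8),cv2.MORPH_OPEN,np.ones((3,3))),200):
        q=W[b];r=cv2.minAreaRect(q[:,:2].astype(np.float32));print(n,"top z",np.median(q[:,2]).round(1),np.round(r[0]),np.round(r[1]),round(r[2],1),"x",np.percentile(q[:,0],[1,99]).round(),cv2.boxPoints(r).round().tolist())
    for b in blobs(mask(im,(40,60,40),(85,255,255)),40):
        p=W[b&(d>50)]
        if len(p): print(n,"green",b.sum(),np.argwhere(b).mean(0)[::-1].round(),np.median(p,0).round(1))
E
python3 look.py A
```

```text
scene top z 72.0 [537. 161.] [112. 113.] 3.2 x [483. 592.] [[477.0, 214.0], [484.0, 102.0], [596.0, 108.0], [589.0, 220.0]]
scene top z 71.8 [ 493. -111.] [110. 115.] 85.4 x [439. 551.] [[431.0, -162.0], [546.0, -171.0], [555.0, -61.0], [440.0, -52.0]]
scene green 475 [484. 218.] [632.6 333.1  71.5]
scene green 160 [400. 243.] [587.4 159.4  41.2]
scene green 76 [477. 241.] [637.  326.9   8.7]
scene green 2553 [126. 289.] [ 467.8 -359.5   63.1]
top top z 71.9 [534. 161.] [110. 110.] 3.0 x [478. 588.] [[476.0, 213.0], [482.0, 103.0], [592.0, 109.0], [586.0, 219.0]]
top top z 71.8 [ 491. -111.] [110. 110.] 84.9 x [436. 545.] [[431.0, -161.0], [541.0, -171.0], [551.0, -61.0], [441.0, -51.0]]
top green 2700 [495. 266.] [ 455.  -355.9   63.4]
wrist top z 71.3 [541. 161.] [102. 110.] 3.5 x [493. 592.] [[487.0, 212.0], [494.0, 103.0], [595.0, 109.0], [589.0, 219.0]]
wrist top z 71.1 [531. -96.] [74. 40.] 84.7 x [511. 552.] [[508.0, -131.0], [547.0, -134.0], [554.0, -61.0], [514.0, -57.0]]
wrist green 51 [178. 216.] [636.  323.9  10.5]
wrist green 2027 [142. 236.] [631.2 333.7  73. ]
wrist green 389 [317. 273.] [588.4 164.5  40.5]
```

View pics/sceneA.png

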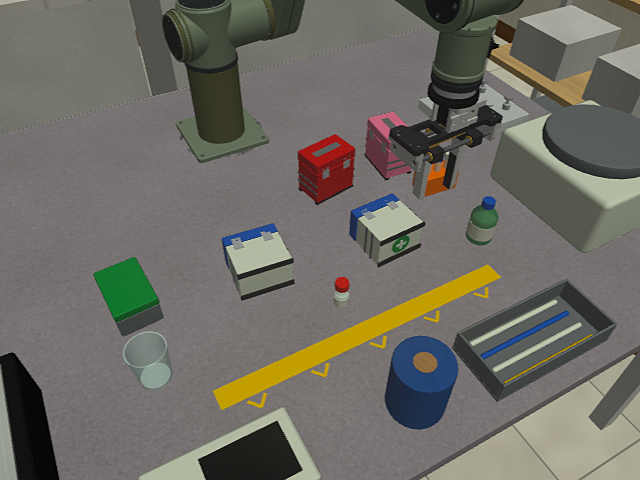

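The view shows both crates lying on their near sides: right one at about (258,260) with a bare underside, left one at about (388,228) with the green stamp at (400,243). So the left crate gets pushed.

Run:
```python
from h import *
print(telemetry.read_state()["tcp_pos"]);goto([446.5,156,33],3.2)
for n in("scene","top","wrist"):
    im=cv2.imread(f"pics/{n}A.png");M,C=T(n)
    b=max(blobs(mask(im,*COL["yellow"]),300),key=lambda b:b.sum())
    v,u=np.argwhere(b).T
    P=np.array([ray(a,c,0,M,C) for a,c in zip(u,v)]);P=P[(abs(P[:,1]-168)<60)]
    f=np.polyfit(P[:,1],P[:,0],1);print(n,"tape x@168",np.polyval(f,168).round(1),f[0].round(4),np.percentile(P[:,0]-np.polyval(f,P[:,1]),[1,99]).round(1))
    # stamp by ray vs scene
```

```text
[643.73206299 166.45551734 214.08121512]
shift [181.7  -2.4 196.9] turn [-179.5    0.     0.3] toolz [1.   0.06 0.  ]
shift [181.7  -2.4 196.9] turn [ 0.5  0.2 -0. ] toolz [-1.   -0.06 -0.  ]
scene tape x@168 712.6 -0.0111 [-20.2  19.7]
top tape x@168 702.7 -0.1296 [-14.7  20.7]
wrist tape x@168 714.0 -0.0101 [-20.2  19.7]
```

>>> apply_moves(
  moves=[
    [0,5,41,0,0,0,0.6],
    [0,5,82,0,0,0,0.6],
    [0,5,123,0,0,0,0.6],
    [0,5,164,0,0,0,0.6],
    [0,5,195,0,0,0,0.6],
    [0,5,199,0,0,0,0.6],
    [0,5,199,0,0,0,0.6],
  ],
)

```text
t: 7.7
tcp_pos: [444.3, 148.7, 214.9]
ee_rot: [-0.706, -0.023, 0.707, -0.023]
force: [0.6, 0.3, 0.1]
finger_gap: 56.3
```

Run:
```python
from h import *
print(telemetry.read_state()["tcp_pos"]);goto([446.5,156,33],3.2)
```

```text
[444.27989594 148.68481462 214.87208409]
shift [181.9  -7.2  -2.9] turn [-1.794e+02  0.000e+00  1.000e-01] toolz [1.   0.06 0.  ]
shift [181.9  -7.2  -2.9] turn [ 0.6  0.1 -0. ] toolz [-1.   -0.06 -0.  ]
```

>>> apply_moves(
  moves=[
    [40,-7,0,0,0,0,0.6],
    [80,-7,0,0,0,0,0.6],
    [120,-7,0,0,0,0,0.6],
    [155,-7,0,0,0,0,0.6],
    [182,-7,0,0,0,0,0.6],
    [182,-7,0,0,0,0,0.6],
    [182,-7,0,0,0,0,0.6],
  ],
)

```text
t: 8.28
tcp_pos: [445.8, 155.4, 32.1]
ee_rot: [-0.705, -0.023, 0.708, -0.023]
force: [0.9, -0.0, 0.6]
finger_gap: 56.6
```

>>> apply_moves(
  moves=[
    [0,0,-8,0,0,0,0.6],
    [0,0,-16,0,0,0,0.6],
    [0,0,-24,0,0,0,0.6],
    [0,0,-32,0,0,0,0.6],
    [0,0,-40,0,0,0,0.6],
    [0,0,-48,0,0,0,0.6],
    [0,0,-56,0,0,0,0.6],
    [0,0,-64,0,0,0,0.6],
    [0,0,-72,0,0,0,0.6],
    [0,0,-80,0,0,0,0.6],
    [0,0,-86,0,0,0,0.6],
    [0,0,-90,0,0,0,0.6],
  ],
)

```text
t: 9.28
tcp_pos: [536.2, 161.6, 34.7]
ee_rot: [-0.706, -0.023, 0.707, -0.023]
force: [-7.8, 0.2, 6.9]
finger_gap: 56.3
```

```bash
python3 look.py B
```

```text
scene top z 72.0 [592. 165.] [129. 113.] 3.0 x [538. 657.] [[525.0, 218.0], [531.0, 106.0], [660.0, 112.0], [654.0, 225.0]]
scene top z 71.7 [ 494. -111.] [110. 114.] 84.7 x [439. 551.] [[432.0, -161.0], [545.0, -171.0], [555.0, -62.0], [442.0, -51.0]]
scene green 474 [484. 217.] [632.6 333.2  71.4]
scene green 79 [477. 241.] [638.  326.7   8.8]
scene green 151 [421. 263.] [652.  165.4  40.5]
scene green 2554 [126. 289.] [ 468.2 -359.5   63.1]
top top z 71.6 [619. 134.] [77. 47.] 7.5 x [586. 656.] [[578.0, 152.0], [584.0, 106.0], [660.0, 116.0], [654.0, 162.0]]
top top z 71.9 [ 491. -111.] [110. 110.] 84.7 x [436. 546.] [[431.0, -161.0], [541.0, -171.0], [551.0, -61.0], [441.0, -51.0]]
top green 2698 [495. 266.] [ 454.9 -355.9   63.5]
wrist top z 71.4 [593. 165.] [128. 111.] 3.7 x [547. 656.] [[525.0, 216.0], [532.0, 106.0], [660.0, 114.0], [653.0, 224.0]]
wrist green 1008 [ 42. 117.] [620.6 321.6   9.5]
```

>>> apply_moves(
  moves=[
    [0,0,-8,0,0,0,0.6],
    [0,0,-16,0,0,0,0.6],
    [0,0,-24,0,0,0,0.6],
    [0,0,-32,0,0,0,0.6],
    [0,0,-40,0,0,0,0.6],
    [0,0,-46,0,0,0,0.6],
    [0,0,-50,0,0,0,0.6],
    [0,0,-53,0,0,0,0.6],
    [0,0,-53,0,0,0,0.6],
    [0,0,-53,0,0,0,0.6],
  ],
)

```text
t: 10.27
tcp_pos: [589.5, 164.9, 33.7]
ee_rot: [0.707, 0.023, -0.706, 0.023]
force: [-3.4, -0.8, 2.1]
finger_gap: 56.5
```

```bash
python3 look.py C
```

```text
scene top z 71.8 [ 493. -111.] [110. 114.] 84.7 x [439. 550.] [[431.0, -161.0], [545.0, -171.0], [556.0, -61.0], [442.0, -51.0]]
scene top z 72.0 [644. 169.] [131. 113.] 4.2 x [591. 710.] [[575.0, 220.0], [583.0, 108.0], [714.0, 117.0], [706.0, 230.0]]
scene green 474 [484. 217.] [632.4 333.   70.9]
scene green 77 [477. 241.] [638.8 327.5   9.4]
scene green 2554 [126. 289.] [ 468.5 -359.5   63.1]
scene green 152 [439. 281.] [705.3 167.6  40.5]
top top z 71.6 [674. 137.] [70. 43.] 3.8 x [643. 708.] [[638.0, 156.0], [641.0, 113.0], [711.0, 118.0], [708.0, 161.0]]
top top z 71.9 [ 491. -111.] [110. 110.] 85.0 x [436. 546.] [[431.0, -161.0], [541.0, -170.0], [551.0, -61.0], [441.0, -51.0]]
top green 2699 [495. 266.] [ 454.8 -356.1   63.4]
wrist top z 71.4 [645. 168.] [128. 111.] 3.7 x [599. 709.] [[578.0, 219.0], [585.0, 108.0], [713.0, 117.0], [705.0, 227.0]]
wrist green 858 [ 56. 198.] [628.6 321.9   9.3]
wrist green 147 [  2. 233.] [616.6 319.7  52.4]
```

>>> apply_moves(
  moves=[
    [0,0,-3,0,0,0,0.6],
    [0,0,-6,0,0,0,0.6],
    [0,0,-8,0,0,0,0.6],
    [0,0,-8,0,0,0,0.6],
    [0,0,-8,0,0,0,0.6],
  ],
)

```text
t: 10.83
tcp_pos: [596.5, 165.5, 33.6]
ee_rot: [-0.706, -0.023, 0.707, -0.023]
force: [-4.0, -0.5, 3.1]
finger_gap: 56.5
```

>>> apply_moves(
  moves=[
    [0,0,10,0,0,0,0.6],
    [0,0,30,0,0,0,0.6],
    [0,0,40,0,0,0,0.6],
    [-40,0,40,0,0,0,0.6],
    [-80,0,40,0,0,0,0.6],
    [-120,0,40,0,0,0,0.6],
    [-160,0,40,0,0,0,0.6],
    [-180,0,80,0,0,0,0.6],
    [-180,0,120,0,0,0,0.6],
    [-180,0,160,0,0,0,0.6],
    [-180,0,160,0,0,0,0.6],
    [-180,0,160,0,0,0,0.6],
  ],
)

```text
t: 11.83
tcp_pos: [436.2, 155.1, 213.4]
ee_rot: [0.708, 0.023, -0.706, 0.023]
force: [0.8, -0.6, 0.9]
finger_gap: 56.6
```

```bash
python3 look.py D
python3 - <<'E'
from h import *
for n in("scene","top"):
    im=cv2.imread(f"pics/{n}D.png");d=np.load(f"pics/{n}D.npy");M,C=T(n);W=cloud(d,M,C)
    m=mask(im,*COL["yellow"])>0; v,u=np.nonzero(m)
    P=np.array([ray(a,c,0,M,C) for a,c in zip(u,v)]);P=P[(P[:,0]>685)&(P[:,0]<740)]
    # tape edges per y slice clear of the crate
    ys=[y for y in(-200,-100,20,60,90,250,270,285)]
    cs=[]
    for y in ys:
        q=P[abs(P[:,1]-y)<8,0]
        if len(q)>20: lo,hi=np.percentile(q,[2,98]);cs.append((y,(lo+hi)/2,hi-lo))
    cs=np.array(cs);g=cs[abs(cs[:,2]-39)<4];f=np.polyfit(g[:,0],g[:,1],1);print(n,cs.round(1).tolist(),"tape x@170",np.polyval(f,170).round(1))
    red=[b for b in blobs(mask(im,*COL["red"]),60)];
    for b in red: print(n,"red",np.median(W[b&(d>50)],0).round())
im=cv2.imread("pics/sceneD.png")
E
```

```text
scene top z 71.7 [ 493. -111.] [110. 116.] 85.0 x [438. 551.] [[430.0, -161.0], [546.0, -171.0], [555.0, -61.0], [440.0, -51.0]]
scene top z 71.9 [660. 169.] [113. 112.] 3.8 x [607. 717.] [[601.0, 222.0], [608.0, 110.0], [720.0, 117.0], [713.0, 229.0]]
scene green 475 [484. 218.] [632.3 333.3  71.1]
scene green 78 [477. 241.] [637.3 327.2   9. ]
scene green 2553 [126. 289.] [ 468.4 -359.5   63.1]
scene green 154 [441. 284.] [712.4 169.3  40.2]
top top z 71.7 [659. 169.] [111. 110.] 4.1 x [604. 713.] [[599.0, 220.0], [607.0, 110.0], [718.0, 118.0], [710.0, 228.0]]
top top z 71.8 [ 491. -111.] [110. 110.] 85.0 x [436. 546.] [[431.0, -161.0], [541.0, -171.0], [550.0, -61.0], [441.0, -51.0]]
top green 113 [133. 177.] [629.9 332.5  76.7]
top green 2700 [495. 266.] [ 454.9 -356.    63.4]
wrist top z 71.9 [620. 166.] [ 29. 110.] 4.0 x [604. 635.] [[602.0, 220.0], [609.0, 110.0], [638.0, 112.0], [630.0, 222.0]]
wrist top z 71.4 [ 493. -110.] [109. 110.] 85.0 x [439. 549.] [[434.0, -159.0], [544.0, -169.0], [553.0, -60.0], [443.0, -51.0]]
wrist green 2373 [113.  20.] [606.7 334.7  71.9]
wrist green 109 [160.  43.] [606.6 323.6   9.7]
scene [[-200.0, 716.1, 38.7], [-100.0, 715.2, 39.2], [20.0, 713.9, 38.9], [60.0, 713.6, 38.8], [90.0, 713.1, 38.7], [250.0, 711.4, 38.7], [270.0, 715.0, 46.0], [285.0, 711.2, 39.1]] tape x@170 712.4
scene red [350. 127.  86.]
scene red [643.  -8.  65.]
top [[-200.0, 714.9, 36.5], [-100.0, 715.0, 36.4], [20.0, 713.8, 34.7], [60.0, 713.0, 36.2], [90.0, 714.1, 34.1], [250.0, 712.1, 33.9], [270.0, 711.1, 36.0], [285.0, 711.1, 36.0]] tape x@170 712.1
top red [637.  -5.  66.]
top red [329. 127. 111.]
```

View pics/sceneD.png

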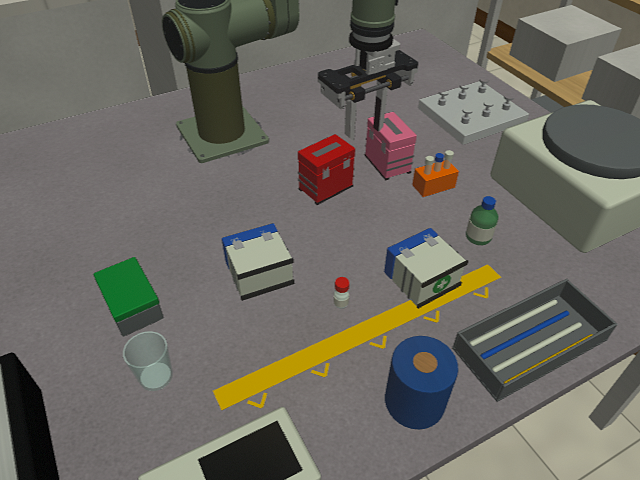

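The stamp is over the tape, at about (441,284), and the plain crate lies short of the tape at about (258,260). The bystanders look unmoved and the arm is clear, so I'm handing in.

```bash
python3 -c "
from cell import job_done
print(job_done())"
```

```text
the job is handed in; nothing more can be done
None
```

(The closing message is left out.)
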